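Scrape the resin pucks off the tilted tray

ROBOT

A 7-joint arm with a two-finger parallel gripper is mounted at the origin on the work surface. World frame = base frame: x ahead of the robot, y to its left, z up, the work surface at z = 0. Lengths are in m, angles in degrees, forces in N, time in s.
With the tool pointing down it reaches from about 0.425 to 1.025 m from the base axis. Payload 9.4 kg.
Tool frame: the origin (TCP) lies midway between the tips of the shut fingers; the grasp point (between the pads) lies env.tcp_to_grasp behind it (env.tcp_to_grasp is the distance from the TCP to the grasp point, in m); z points along the fingers, y is the line along which they close (so a half turn about z gives the same grasp; the last joint's range is limited). The gripper opens to 93 mm and grips with 3 to 60 N. Pads are 15 mm wide; open, the fingers measure 128 mm over their backs; the gripper's body (75 mm by 188 mm) begins 65 mm behind the grasp point.
Start: joints at [61.381, 34.337, -0.143, 91.639, 0.103, 54.024, -4.572], TCP at [0.297, -0.661, 0.219] pointing down, gripper open.
Joint ranges: [-147.43, 147.43], [-19.82, 112.94], [-74.19, 73.91], [6.32, 146.72], [-59.91, 239.91], [6.04, 106.73], [-150.56, 150.56]. Speed limits (degrees/s): [127.2, 127.2, 172.46, 172.46, 180, 180, 180].

INTERFACE

Orientations are given as [roll, pitch, yaw] about the fixed x, y, z axes, in that order (R = Rz(yaw) Ry(pitch) Rx(roll)).
In Python, from cell import env gives the robot as it stands.
- The arm moves only by the tool send_rows, never from a script. Its arguments are lists of equal length, an entry for each row: "fingers": the closure, from -1 (fully open) to 1 (shut); "delta_pos": the shift along the tool's x, y, z in mm, a list of three; "dr": the turn, a rotation vector about the tool's x, y, z in degrees, a list of three. In form: {"fingers": [fingers, ...], "delta_pos": [[dx, dy, dz], ...], "dr": [[wx, wy, wz], ...]}. A call has 1 to 10 rows; each row is the pose to reach, as a shift and turn from the pose commanded when the call began, along the tool's axes at that moment; what a row does not reach only later rows make up. A row lasts 1/12 s, in which the tool goes at most 41.7 mm and 7.16 degrees, less where a joint would pass 70% of its speed; a pose out of reach is approached as far as the arm can. A call with a gripper value outside its range is refused whole. The fingers move at their own pace and stop on an object; "newtons" is the grip in N (left out, the last holds). Time passes only in rows, so rows that repeat a pose let the fingers close. It gives the time, the measured TCP pose, the force, the opening and the grip force at its end, in the units of the state.
- env.get_obs(): the state, without advancing time (a new reading comes with each control period).
- env.capture(name): name is "scene" or "top"; returns a dict with "pixels" (400x640x3 uint8, blue, green, red), "fx", "fy", "cx", "cy" (pixels), "position" and "orientation" of the camera in the world. Camera axes: x right, y up, looking along -z (the intrinsics and any distortion apply to the point x, -y, -z); pixel columns grow to the right and rows downward; lengths in m; the calibration is good to about 2 mm. A picture is of the moment at which its call begins. There is no depth.
- env.sign_off(): hands the job in; it is judged then, once.
Trained networks look in a picture, given as the dict that the camera call returned (one of the last four; its "shot" number tells which), for a name from the list of things; names that differ only in an ending like _2 or _b are one class to them, and where a whole thing is asked for, a point or a joint stands for the part that bears it (a point fixed in the world has none). Each returns a list of dicts, best first, with "confidence" (0 to 1); they miss things now and then, are a little off and sometimes report something else, mostly with a low value. They report only what shows in the picture. A call takes as long as a camera call. They do not tell look-alikes from the thing itself.
- env.regions_of(picture, query): "mask" (400x640 bool, what is visible of it) and "rect" ([left, top, right, bottom] in pixels, round what is visible of it).
The state is a dict: "clock": time; "joint_pos": joint angles; "dq": joint speeds; "joint_torque": joint torques, N m; "ee_pos": TCP position; "ee_rot": TCP orientation; "wrist_force": force on the tool from outside, world axes, zero at the start; "ft_torque": the same for the moment, N m; "grip_width": opening from 0.0 (shut) to 1.0 (fully open); "grasp_force": force on a finger pad.
Only numpy, scipy, OpenCV 4.12 (cv2) and the standard library are available. Lean on these libraries where they do the work, as an engineer would, in place of code of your own. Each camera call takes 0.05 s, during which the arm holds its last target. There are 200 camera calls.

TASK

Take the scraper with the orange handle and sweep both yellow resin pucks that stick to the floor of the tilted black tray down over its low end into the white cup below, without touching the pucks with the fingers. Then stand the scraper upright on the bench again, clear of the cup and tray, and let go of it.

Things in the scene. Friction and masses are not known exactly. Their poses are not given: they have to be found in the camera images.
- tray: Fixed black tray tilted 0.3 rad, white cup fixed below its open low end. Origin: bench, under cup centre. y level, across; x uphill along the floor (pitch -0.3), z square to it. In this frame (mm): floor top z=64, low edge x=64 (80 above the bench), end wall x=254, side walls y=-50, 50, all 18 high. Cup: 116 across, 108 inside, rim 68, floor 13 above the bench. Level base plate 130 wide.
- scraper: Steel scraper, orange grip, 160 g, standing on the bench. Origin: centre of underside. In mm: blade (76 wide along y, 42 high) is its back wall, x=-20 to -16; side guards, 4 thick, as high, run from it to x=20; its +x side and underside are open, 68 wide: it pushes towards +x. Orange plate 76 by 40 at 42 to 48 high; centred on it a square post handle 24 by 24, sides along x and y, 48 to 110 high.
- puck_a: Yellow resin puck, cylinder 18 mm across and 14 mm high, 12 g, flat on the tray floor nearer the low end. Origin: centre of its lower face. It does not slide down by itself; a push of less than 1 N moves it.
- puck_b: Second yellow puck, the same, farther up the tray. Origin: centre of its lower face.
There are look-alikes about, which are no part of the job. What is shaped like the scraper but green is not meant.

How it is judged (in metres and radians):
On the way, in this order (a step that is already met when the one before it is completed fails the run):
1. the scraper is held and lifted off the bench (height (world z) of scraper above 0.04 m and contact force between the fingers and scraper above 1 N), for 0.1 s.
2. both pucks lie in the cup while the scraper is still held (horizontal distance between each of puck_a, puck_b and tray below 0.055 m and height (world z) of each of puck_a, puck_b below 0.055 m and contact force between the fingers and scraper above 1 N), for 0.2 s.
At the end, for the whole second after the job is handed in: Both pucks lie at rest in the cup (within 55 mm of its axis and less than 55 mm above the bench), and the scraper stands released, upright within 10 degrees and still on the bench, its underside's centre less than 12 mm above it and more than 100 mm from the cup's axis (horizontal distance between each of puck_a, puck_b and tray below 0.055 m and height (world z) of each of puck_a, puck_b below 0.055 m and height (world z) of scraper below 0.012 m and angle between scraper's own z axis and vertical below 0.17 rad and horizontal distance between scraper and tray above 0.1 m and linear speed of scraper below 0.02 m/s and linear speed of each of puck_a, puck_b below 0.03 m/s); the robot touches nothing.
It fails at once if the fingers touch a puck (contact force between the fingers and puck_a above 0.3 N or contact force between the fingers and puck_b above 0.3 N).
It also fails if it takes over 51 s, if anything falls off the work surface, if the arm or the gripper's body presses on something with over 40 N, if the wrist force passes 120 N, or if a joint passes its speed limit or range.

## Working session

There is one attempt and no reset: what is moved stays moved. The work goes in short steps, Python scripts to look and compute and a tool call to move; the robot and the scene stay as the last step left them, time stands still between calls to the robot, and variables do not carry over. Pictures are saved under pics/ and viewed, at most 10 in all, crops included, and the job is handed in when it is done.

Besides the shell and the picture viewer there is one more tool, called after "Call:" by a JSON object that holds its "name" and its "arguments". send_rows: Moves the arm, as the interface text tells. Its arguments: {"type":"object","properties":{"fingers":{"type":"array"},"delta_pos":{"type":"array"},"dr":{"type":"array"},"newtons":{"type":"number"}},"required":["fingers","delta_pos","dr"]}

```bash
ls; mkdir -p pics; python3 - <<'E'
from cell import env
import cv2,numpy as np
print(env.tcp_to_grasp, env.get_obs())
for n in("scene","top"):
    p=env.capture(n); cv2.imwrite(f"pics/{n}0.png",p["pixels"])
    print(n,{k:v for k,v in p.items() if k!="pixels"})
    for q in("tray","scraper","puck_a"):
        for r in env.regions_of(p,q):
            m=r["mask"];ys,xs=np.nonzero(m)
            print(q,round(r["confidence"],2),r["rect"],m.sum(),xs.mean(),ys.mean(),p["pixels"][m].mean(0).round())
E
```

```text
pics
0.0188 {'clock': 0.0, 'joint_pos': array([61.37922915, 34.38359902, -0.14632989, 91.68095398,  0.10364223,
       54.02391489, -4.57266772]), 'dq': array([ 0.04370226,  0.06613094, -0.03489697,  0.02794584,  0.08757782,
       -0.05569598, -0.02710046]), 'joint_torque': array([ 2.04735829e-04, -7.65080452e+01,  1.49702411e+00, -2.52355921e+01,
       -5.25053206e-02,  1.68602995e-02,  1.93615306e-04]), 'ee_pos': array([ 0.29728163, -0.6607085 ,  0.21777125]), 'ee_rot': array([-1.79912035e+02,  8.18174640e-03,  2.42298847e+01]), 'wrist_force': array([0.08871495, 0.13067178, 0.90381483]), 'ft_torque': array([ 0.02080096, -0.01371345, -0.00763449]), 'grasp_force': 0.0, 'grip_width': 0.9964885837777487}
scene {'fx': 453.3809421035602, 'fy': 453.3809421035602, 'cx': 319.4649336064359, 'cy': 204.12677398804365, 'position': array([1.07180946, 0.06655133, 0.57787538]), 'orientation': array([ 51.76549068,   0.46513027, 112.83561122]), 'shot': 1}
tray 0.67 [370.6, 140.0, 454.3, 328.1] 13449 411.2191984534166 238.11472971968175 [56. 59. 61.]
scraper 0.78 [240.8, 224.7, 290.3, 289.8] 2117 2
[... 663 characters left out ...]
78944396]), 'shot': 2}
tray 0.75 [181.1, 147.3, 299.8, 359.3] 16689 235.13733596980046 254.27539097609204 [69. 68. 67.]
scraper 0.93 [399.2, 261.2, 439.9, 311.2] 1348 419.22106824925817 286.91691394658756 [42. 94. 28.]
scraper 0.78 [412.3, 106.9, 453.1, 160.4] 1140 430.5578947368421 131.84122807017545 [32. 79. 18.]
scraper 0.67 [332.7, 138.6, 377.4, 176.8] 1130 355.4663716814159 153.59911504424778 [ 14.  79. 128.]
scraper 0.6 [222.7, 250.2, 236.9, 266.6] 164 229.1341463414634 257.6463414634146 [ 10.  98. 110.]
puck_a 0.62 [220.6, 248.4, 238.3, 264.5] 140 229.10714285714286 257.7142857142857 [ 10. 107. 121.]
puck_a 0.45 [219.1, 226.0, 231.0, 240.7] 110 221.9 232.9181818181818 [ 10. 113. 128.]
```

View pics/scene0.png

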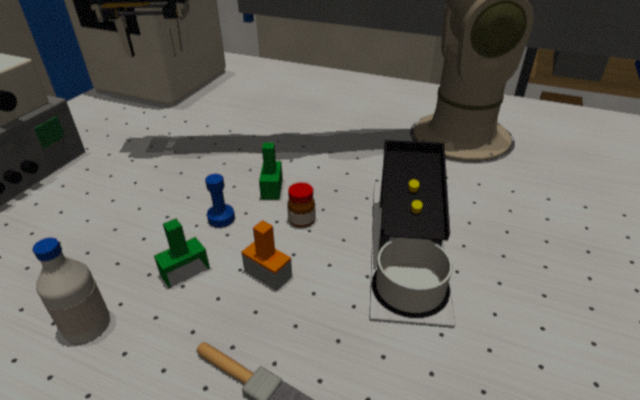

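View pics/top0.png

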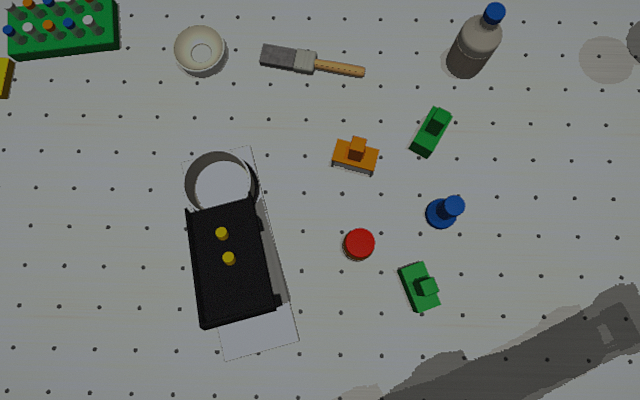

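```bash
cat > h.py <<'E'
import numpy as np,cv2
from scipy.spatial.transform import Rotation as R
from scipy.optimize import minimize
def proj(p,X):
    C=R.from_euler('xyz',p["orientation"],degrees=True).as_matrix()
    c=(np.atleast_2d(X)-p["position"])@C
    return np.c_[p["fx"]*c[:,0]/-c[:,2]+p["cx"], p["fy"]*c[:,1]/c[:,2]+p["cy"]]
def ray(p,uv):
    C=R.from_euler('xyz',p["orientation"],degrees=True).as_matrix()
    return C@np.array([(uv[0]-p["cx"])/p["fx"],-(uv[1]-p["cy"])/p["fy"],-1])
def hit(p,uv,n,d):  # n.X=d
    r=ray(p,uv); return p["position"]+r*(d-n@p["position"])/(n@r)
def box(x0,x1,y0,y1,z0,z1):
    return np.array([[x,y,z] for x in(x0,x1) for y in(y0,y1) for z in(z0,z1)])/1000
def sil(p,parts,T,t,S=4):
    im=np.zeros((400*S,640*S),np.uint8)
    for b in parts:
        q=proj(p,b@T.T+t)
        h=cv2.convexHull(((q+.5)*S*16).astype(np.int32))
        cv2.fillConvexPoly(im,h,255,shift=4)
    return cv2.resize(im,(640,400),interpolation=cv2.INTER_AREA)/255.
SCR=[box(-20,20,-38,38,0,48),box(-12,12,-12,12,48,110)]
TRAY=[box(64,256,-53,53,60,82)]
def Rt(yaw,pitch=0): return R.from_euler('ZY',[yaw,pitch]).as_matrix()
def fit(pics,masks,parts,pitch,x0):
    def f(v):
        T=Rt(v[2],pitch);t=np.array([v[0],v[1],0])
        return sum(np.abs(sil(p,parts,T,t)-m).sum() for p,m in zip(pics,masks))
    best=None
    for s in(1,.3):
        r=minimize(f,x0,method='Nelder-Mead',options=dict(initial_simplex=np.array(x0)+s*np.array([[0,0,0],[.015,0,0],[0,.015,0],[0,0,.2]]),xatol=1e-5,fatol=.1)); x0=r.x
    return r.x,r.fun
E
python3 - <<'E'
from cell import env
from h import *
P=[env.capture(n) for n in("scene","top")]
reg=[]
z=np.array([0,0,1.])
# scraper: net mask with orange content
ms=[];mt=[];pk=[]
for p in P:
    b,g,r=[p["pixels"][...,i].astype(int) for i in range(3)]
    rs=env.regions_of(p,"scraper")
    c=[x for x in rs if (r[x["mask"]].mean()>1.3*g[x["mask"]].mean())]
    ms.append(c[0]["mask"].astype(float)); 
    L=max(env.regions_of(p,"tray"),key=lambda q:q["confidence"])["rect"]
    V=p["pixels"].max(2); m=((V<50)).astype(np.uint8); 
    y=(r>2*b+30)&(g>60); 
    k=np.zeros_like(m);k[int(L[1])-3:int(L[3])+3,int(L[0])-3:int(L[2])+3]=1
    n,l,st,ce=cv2.connectedComponentsWithStats((y*k).astype(np.uint8)); print([(s[4],c.round(1)) for s,c in zip(st[1:],ce[1:]) if s[4]>20])
    pk.append([c for s,c in zip(st[1:],ce[1:]) if s[4]>40])
    m=((m|y)*k).astype(np.uint8); n,l,st,ce=cv2.connectedComponentsWithStats(m)
    i=1+np.argmax(st[1:,4]);m=(l==i).astype(np.uint8); m=cv2.morphologyEx(m,cv2.MORPH_OPEN,np.ones((7,7))); mt.append(m.astype(float)); print(st[i],p["position"])
s0=hit(P[1],(355,157),z,.045); c0=hit(P[1],(218,182),z,.068); e=hit(P[1],(240,320),z,.14)
yaw=np.arctan2(*(e-c0)[1::-1]); print("init",s0,c0,np.degrees(yaw))
S,fs=min((fit(P,ms,SCR,0,[s0[0],s0[1],a]) for a in(0,.8,1.57,2.4)),key=lambda q:q[1])
T,ft=fit(P,mt,TRAY,-.3,[c0[0],c0[1],yaw])
print("scr",S,np.degrees(S[2]),fs,[m.sum() for m in ms]);print("tray",T,np.degrees(T[2]),ft,[m.sum() for m in mt])
TR=Rt(T[2],-.3);t=np.array([T[0],T[1],0]);n=TR[:,2]
for p,cs in zip(P,pk):
    for c in cs: print("puck",((hit(p,c,n,n@t+.071)-t)@TR*1000).round(1))
out=[]
for p,(a,b,w,h) in zip(P*2,[(350,130,120,200),(170,140,140,230),(225,210,80,90),(320,120,80,70)]):
    im=cv2.resize(p["pixels"],None,fx=4,fy=4,interpolation=cv2.INTER_CUBIC)
    for parts,TT,tt in((SCR,Rt(S[2]),np.array([S[0],S[1],0])),(TRAY,TR,t)):
        for q in parts:
            hh=cv2.convexHull(((proj(p,q@TT.T+tt)+.5)*4).astype(np.int32)); cv2.polylines(im,[hh],1,(255,0,255),1)
    ang=np.linspace(0,6.28,60);ci=np.c_[T[0]+.058*np.cos(ang),T[1]+.058*np.sin(ang),0*ang+.068]
    cv2.polylines(im,[((proj(p,ci)+.5)*4).astype(np.int32)],1,(255,255,0),1)
    cr=im[b*4:(b+h)*4,a*4:(a+w)*4]; cr=np.clip(cr.astype(float)*1.6,0,255).astype(np.uint8); s=min(400/cr.shape[1],300/cr.shape[0]);cr=cv2.resize(cr,None,fx=s,fy=s,interpolation=cv2.INTER_AREA)
    o=np.zeros((300,400,3),np.uint8);o[:cr.shape[0],:cr.shape[1]]=cr;out.append(o)
cv2.imwrite("pics/fit.png",np.vstack([np.hstack(out[:2]),np.hstack(out[2:])]))
E
```

```text
[(np.int32(91), array([413.8, 183.4])), (np.int32(98), array([416.7, 204.4]))]
[ 379  139   70  110 6357] [1.07180946 0.06655133 0.57787538]
[(np.int32(126), array([221.1, 232.8])), (np.int32(131), array([228. , 257.6]))]
[ 185  162   97  168 9025] [ 0.38220575 -0.17767505  0.82170601]
init [ 0.60648142 -0.22962948  0.045     ] [0.55190218 0.00107206 0.068     ] -164.23461606757675
scr [ 0.61127661 -0.22958709 -0.26288394] -15.062140525648166 389.6117647058823 [np.float64(2100.0), np.float64(1136.0)]
tray [ 0.55164133  0.00309628 -2.86084871] -163.91455669884428 1052.6666666666665 [np.float64(6268.0), np.float64(8713.0)]
puck [166.7  -0.5  71. ]
puck [122.5  -5.   71. ]
puck [117.3  -5.2  71. ]
puck [161.   -0.8  71. ]
```

View pics/fit.png

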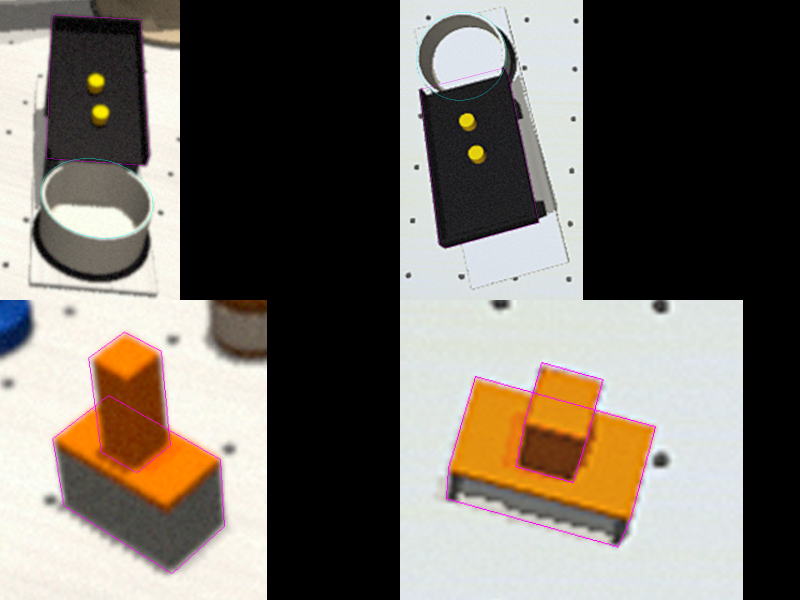

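Overlays fit well. The orange scraper is at (0.611, -0.230), with its open side toward the base, so its yaw is about 165°. The tray/cup origin is at (0.552, 0.003) with uphill yaw -163.9°. The pucks sit at tray x ≈ 120 and 164 mm.

```bash
cat >> h.py <<'E'
TX,TY,TYAW=.5516,.0031,np.radians(-163.9)
def obs():
    from cell import env
    return env.get_obs()
def go(pos,Rt_,o=None):
    """tool-frame delta from measured pose to target TCP pos / rotation"""
    o=o or obs(); A=R.from_euler('xyz',o["ee_rot"],degrees=True)
    d=A.inv().apply(np.array(pos)-o["ee_pos"])*1000; w=(A.inv()*Rt_).as_rotvec(degrees=True)
    print("dpos",d.round(1),"dr",w.round(2)); return d,w
def down(yaw): return R.from_euler('xyz',[180,0,yaw],degrees=True)
def ontray(x,y,z,h=58.):
    """TCP pose for scraper underside centre at tray (x,y,z above floor) mm; TCP h above underside"""
    T=Rt(TYAW,-.3); M=np.c_[-T[:,0],T[:,1],-T[:,2]]
    return T@np.array([x,y,64+z+h])/1000+[TX,TY,0], R.from_matrix(M)
def st():
    o=obs(); print({k:np.round(v,3) for k,v in o.items() if k not in("dq","joint_torque","ft_torque")}); return o
E
python3 - <<'E'
from h import *
go([.611,-.230,.218],down(164.9)); print(ontray(172,-3,60)[0],ontray(172,-3,60)[1].as_euler('xyz',degrees=True),ontray(45,-3,2)[0])
E
```

```text
dpos [ 462.8 -264.6    0.6] dr [   0.      0.   -140.68]
[ 0.44457006 -0.02467014  0.22470072] [180.          17.18873385  16.1       ] [0.5446713  0.0042226  0.13176013]
```

Call:
{"name": "send_rows", "arguments": {"fingers": [-1,-1,-1,-1,-1,-1,-1,-1,-1,-1], "delta_pos": [[231,-132,0],[231,-132,0],[231,-132,0],[231,-132,0],[231,-132,0],[231,-132,0],[231,-132,0],[231,-132,0],[231,-132,0],[231,-132,0]], "dr": [[0,0,-70],[0,0,-70],[0,0,-70],[0,0,-70],[0,0,-70],[0,0,-70],[0,0,-70],[0,0,-70],[0,0,-70],[0,0,-70]], "newtons": 40}}

```text
clock: 1.53
ee_pos: [0.4544, -0.4455, 0.2188]
ee_rot: [180.0, 0.0, 94.7]
wrist_force: [-0.0, 0.6, -0.3]
grip_width: 1.0
grasp_force: 0.0
```

```bash
python3 - <<'E'
from h import *
st();go([.611,-.230,.218],down(164.9))
E
```

```text
{'clock': np.float64(1.533), 'joint_pos': array([ 52.927,  29.376, -20.226, 102.944,  12.825,  49.912,  31.453]), 'ee_pos': array([ 0.454, -0.446,  0.219]), 'ee_rot': array([1.79997e+02, 1.90000e-02, 9.46640e+01]), 'wrist_force': array([-0.007,  0.606, -0.293]), 'grasp_force': np.float64(0.0), 'grip_width': np.float64(1.0)}
dpos [202.1 173.6   0.8] dr [-1.000e-02  2.000e-02 -7.024e+01]
```

Call:
{"name": "send_rows", "arguments": {"fingers": [-1,-1,-1,-1,-1,-1,-1,-1,-1,-1,-1], "delta_pos": [[202,174,1],[202,174,1],[202,174,1],[202,174,1],[202,174,1],[202,174,1],[202,174,1],[202,174,1],[202,174,1],[202,174,1]], "dr": [[0,0,-70.2],[0,0,-70.2],[0,0,-70.2],[0,0,-70.2],[0,0,-70.2],[0,0,-70.2],[0,0,-70.2],[0,0,-70.2],[0,0,-70.2],[0,0,-70.2]]}}

```text
validation failed for argument at $.de...
```

Call:
{"name": "send_rows", "arguments": {"fingers": [-1,-1,-1,-1,-1,-1,-1,-1,-1,-1], "delta_pos": [[202,174,1],[202,174,1],[202,174,1],[202,174,1],[202,174,1],[202,174,1],[202,174,1],[202,174,1],[202,174,1],[202,174,1]], "dr": [[0,0,-70.2],[0,0,-70.2],[0,0,-70.2],[0,0,-70.2],[0,0,-70.2],[0,0,-70.2],[0,0,-70.2],[0,0,-70.2],[0,0,-70.2],[0,0,-70.2]]}}

```text
clock: 2.37
ee_pos: [0.6129, -0.2312, 0.2175]
ee_rot: [-180.0, -0.0, 164.9]
wrist_force: [0.4, -0.2, -0.5]
grip_width: 1.001
grasp_force: 0.0
```

```bash
python3 - <<'E'
from h import *
st();go([.611,-.230,.058],down(164.9))
E
```

```text
{'clock': np.float64(2.367), 'joint_pos': array([ 40.718,  34.249, -39.157,  99.748,  25.635,  55.255,  66.325]), 'ee_pos': array([ 0.613, -0.231,  0.218]), 'ee_rot': array([-1.79991e+02, -6.00000e-03,  1.64851e+02]), 'wrist_force': array([ 0.417, -0.168, -0.521]), 'grasp_force': np.float64(0.0), 'grip_width': np.float64(1.001)}
dpos [  2.1   0.7 159.5] dr [-0.01 -0.01 -0.05]
```

Call:
{"name": "send_rows", "arguments": {"fingers": [-1,-1,-1,-1,-1,-1,-1,-1,0.2,1], "delta_pos": [[2,1,30],[2,1,60],[2,1,85],[2,1,110],[2,1,130],[2,1,145],[2,1,159],[2,1,159],[2,1,159],[2,1,159]], "dr": [[0,0,0],[0,0,0],[0,0,0],[0,0,0],[0,0,0],[0,0,0],[0,0,0],[0,0,0],[0,0,0],[0,0,0]]}}

```text
clock: 3.2
ee_pos: [0.6116, -0.2302, 0.0595]
ee_rot: [180.0, 0.1, 164.4]
wrist_force: [0.1, 0.6, 0.4]
grip_width: 0.903
grasp_force: 0.0
```

Call:
{"name": "send_rows", "arguments": {"fingers": [1,1,1,1,1,1,1,1], "delta_pos": [[0,0,0],[0,0,0],[0,0,0],[0,0,0],[0,0,0],[0,0,0],[0,0,0],[0,0,0]], "dr": [[0,0,0],[0,0,0],[0,0,0],[0,0,0],[0,0,0],[0,0,0],[0,0,0],[0,0,0]], "newtons": 40}}

```text
clock: 3.87
ee_pos: [0.6109, -0.2302, 0.0586]
ee_rot: [-180.0, -0.0, 164.4]
wrist_force: [0.1, 1.2, -0.5]
grip_width: 0.333
grasp_force: 0.0
```

Call:
{"name": "send_rows", "arguments": {"fingers": [1,1,1,1,1,1], "delta_pos": [[0,0,0],[0,0,0],[0,0,0],[0,0,0],[0,0,0],[0,0,0]], "dr": [[0,0,0],[0,0,0],[0,0,0],[0,0,0],[0,0,0],[0,0,0]]}}

```text
clock: 4.37
ee_pos: [0.6109, -0.2302, 0.0585]
ee_rot: [-180.0, -0.0, 164.4]
wrist_force: [0.5, -0.2, -1.1]
grip_width: 0.261
grasp_force: 39.8
```

Call:
{"name": "send_rows", "arguments": {"fingers": [1,1,1,1,1,1,1,1,1,1], "delta_pos": [[0,0,-5],[0,0,-20],[0,0,-45],[0,0,-75],[0,0,-110],[0,0,-145],[0,0,-175],[0,0,-200],[0,0,-200],[0,0,-200]], "dr": [[0,0,0],[0,0,0],[0,0,0],[0,0,0],[0,0,0],[0,0,0],[0,0,0],[0,0,0],[0,0,0],[0,0,0]]}}

```text
clock: 5.2
ee_pos: [0.6113, -0.2303, 0.2601]
ee_rot: [-180.0, 0.1, 164.4]
wrist_force: [-0.2, 0.4, -1.7]
grip_width: 0.252
grasp_force: 39.8
```

```bash
python3 - <<'E'
from h import *
from cell import env
o=st()
P=[env.capture(n) for n in("scene","top")]
# expected scraper pose from TCP (rigid), overlay
A=R.from_euler('xyz',o["ee_rot"],degrees=True).as_matrix(); T=np.c_[A[:,0],-A[:,1],-A[:,2]]; t=o["ee_pos"]-T[:,2]*.0585
out=[]
for p in P:
    im=p["pixels"].copy(); im=cv2.resize(im,None,fx=4,fy=4,interpolation=cv2.INTER_CUBIC)
    for q in SCR: cv2.polylines(im,[cv2.convexHull(((proj(p,q@T.T+t)+.5)*4).astype(np.int32))],1,(255,0,255),1)
    c=proj(p,t[None]+[0,0,.06])[0]*4; a,b=np.clip((c-[200,250]).astype(int),0,None)
    out.append(np.clip(cv2.resize(im,(2560,1600))[b:b+500,a:a+400]*1.5,0,255).astype(np.uint8))
h=min(x.shape[0] for x in out)
cv2.imwrite("pics/lift.png",np.hstack([x[:h] for x in out]))
q,Rq=ontray(172,-3,60,58.5); go([*q[:2],.258],down(16.1))
E
```

```text
{'clock': np.float64(5.2), 'joint_pos': array([ 41.698,  31.81 , -40.487,  97.508,  23.518,  59.317,  67.684]), 'ee_pos': array([ 0.611, -0.23 ,  0.26 ]), 'ee_rot': array([-1.79966e+02,  1.43000e-01,  1.64417e+02]), 'wrist_force': array([-0.194,  0.401, -1.712]), 'grasp_force': np.float64(39.825), 'grip_width': np.float64(0.252)}
dpos [ 2.145e+02  1.538e+02 -1.000e-01] dr [-1.3000e-01 -0.0000e+00  1.4832e+02]
```

View pics/lift.png

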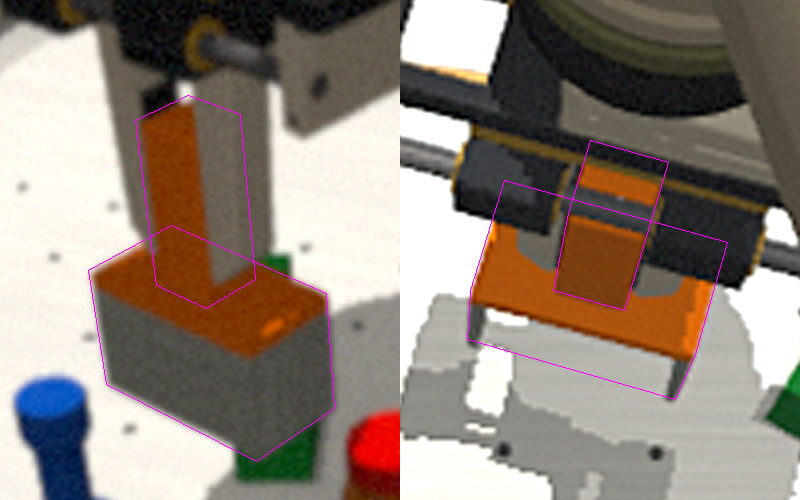

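The lifted scraper matches the modelled pose, and the open side faces the base. Now I'll turn it and carry it over the tray.

Call:
{"name": "send_rows", "arguments": {"fingers": [1,1,1,1,1,1,1,1,1,1], "delta_pos": [[10,7,0],[21,15,0],[32,23,0],[43,31,0],[54,38,0],[65,46,0],[76,54,0],[87,62,0],[98,70,0],[107,77,0]], "dr": [[0,0,7],[0,0,14],[0,0,21],[0,0,28],[0,0,35],[0,0,42],[0,0,49],[0,0,56],[0,0,63],[0,0,70]]}}

```text
clock: 6.13
ee_pos: [0.5269, -0.1266, 0.257]
ee_rot: [-179.8, -0.1, 94.1]
wrist_force: [-0.8, 0.0, -1.9]
grip_width: 0.255
grasp_force: 39.8
```

```bash
python3 - <<'E'
from h import *
st();q,Rq=ontray(172,-3,60,58.5); go([*q[:2],.258],down(16.1))
E
```

```text
{'clock': np.float64(6.133), 'joint_pos': array([ 25.933,  20.902, -24.656, 111.999,  11.231,  49.597,  -0.544]), 'ee_pos': array([ 0.527, -0.127,  0.257]), 'ee_rot': array([-1.79817e+02, -5.20000e-02,  9.40940e+01]), 'wrist_force': array([-0.828,  0.049, -1.921]), 'grasp_force': np.float64(39.819), 'grip_width': np.float64(0.255)}
dpos [107.6 -74.7  -0.7] dr [-0.19  0.08 77.99]
```

Call:
{"name": "send_rows", "arguments": {"fingers": [1,1,1,1,1,1,1,1,1,1], "delta_pos": [[10,-7,0],[20,-14,0],[30,-21,0],[40,-28,0],[50,-35,0],[60,-42,0],[70,-49,0],[80,-56,0],[90,-63,0],[99,-69,0]], "dr": [[0,0,7],[0,0,14],[0,0,21],[0,0,28],[0,0,35],[0,0,42],[0,0,49],[0,0,56],[0,0,63],[0,0,70]]}}

```text
clock: 6.97
ee_pos: [0.4506, -0.0335, 0.2572]
ee_rot: [-179.9, 0.2, 24.1]
wrist_force: [-0.9, -0.3, -1.3]
grip_width: 0.259
grasp_force: 39.8
```

```bash
python3 - <<'E'
from h import *
st();go(*ontray(172,-3,60,58.5))
E
```

```text
{'clock': np.float64(6.967), 'joint_pos': array([  6.556,  13.12 , -11.547, 122.778,   3.695,  44.598, -73.244]), 'ee_pos': array([ 0.451, -0.033,  0.257]), 'ee_rot': array([-1.79931e+02,  1.65000e-01,  2.40950e+01]), 'wrist_force': array([-0.891, -0.345, -1.274]), 'grasp_force': np.float64(39.819), 'grip_width': np.float64(0.259)}
dpos [ -1.7 -10.4  32.1] dr [  1.14 -16.99   7.94]
```

Call:
{"name": "send_rows", "arguments": {"fingers": [1,1,1,1,1,1], "delta_pos": [[0,-3,8],[-1,-6,16],[-2,-10,24],[-2,-10,32],[-2,-10,32],[-2,-10,32]], "dr": [[0.4,-5.5,2.6],[0.8,-11,5.3],[1.1,-17,7.9],[1.1,-17,7.9],[1.1,-17,7.9],[1.1,-17,7.9]]}}

```text
clock: 7.47
ee_pos: [0.4451, -0.026, 0.2254]
ee_rot: [180.0, 17.1, 16.5]
wrist_force: [0.3, -0.4, -1.8]
grip_width: 0.257
grasp_force: 39.8
```

```bash
python3 - <<'E'
from h import *
from cell import env
o=st();go(*ontray(172,-3,60,58.5));go(*ontray(172,-3,2.5,58.5))
P=[env.capture(n) for n in("scene","top")]
A=R.from_euler('xyz',o["ee_rot"],degrees=True).as_matrix(); T=np.c_[A[:,0],-A[:,1],-A[:,2]]; t=o["ee_pos"]-T[:,2]*.0585
out=[];TT=Rt(TYAW,-.3);tt=np.array([TX,TY,0])
for p in P:
    im=cv2.resize(p["pixels"],None,fx=4,fy=4,interpolation=cv2.INTER_CUBIC)
    for q in SCR: cv2.polylines(im,[cv2.convexHull(((proj(p,q@T.T+t)+.5)*4).astype(np.int32))],1,(255,0,255),1)
    for q in TRAY: cv2.polylines(im,[cv2.convexHull(((proj(p,q@TT.T+tt)+.5)*4).astype(np.int32))],1,(255,255,0),1)
    c=proj(p,t[None]+[0.02,0,.0])[0]*4; a,b=np.clip((c-[240,350]).astype(int),0,None)
    out.append(cv2.resize(np.clip(im[b:b+600,a:a+480]*1.6,0,255).astype(np.uint8),(400,500)))
cv2.imwrite("pics/over.png",np.hstack(out))
E
```

```text
{'clock': np.float64(7.467), 'joint_pos': array([  0.154,  22.566,  -8.734, 115.976,   6.728,  58.84 , -86.221]), 'ee_pos': array([ 0.445, -0.026,  0.225]), 'ee_rot': array([179.966,  17.087,  16.542]), 'wrist_force': array([ 0.332, -0.446, -1.819]), 'grasp_force': np.float64(39.825), 'grip_width': np.float64(0.257)}
dpos [ 0.1 -1.4  0.2] dr [ 0.16 -0.1   0.42]
dpos [ 0.  -1.6 57.7] dr [ 0.16 -0.1   0.42]
```

View pics/over.png

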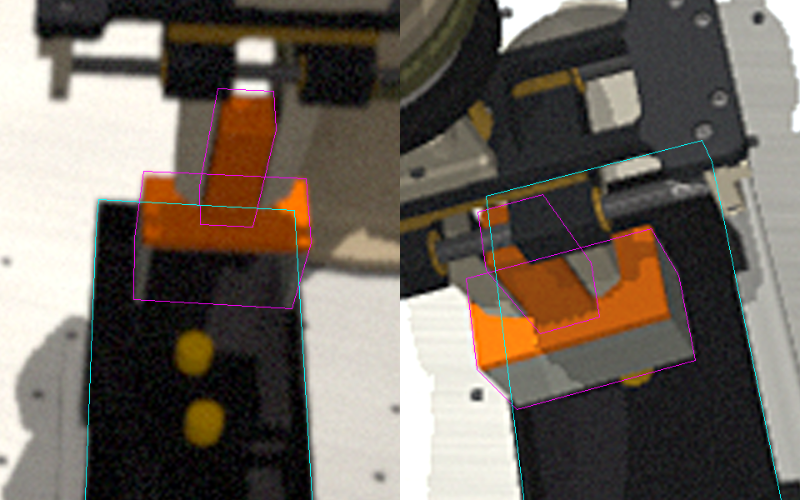

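Call:
{"name": "send_rows", "arguments": {"fingers": [1,1,1,1,1,1,1,1,1,1], "delta_pos": [[-3,-1.5,10],[-3,-1.5,20],[-3,-1.5,30],[-3,-1.5,38],[-3,-1.5,44],[-3,-1.5,49],[-3,-1.5,53],[-3,-1.5,56],[-3,-1.5,57.5],[-3,-1.5,57.5]], "dr": [[0,0,0.4],[0,0,0.4],[0,0,0.4],[0,0,0.4],[0,0,0.4],[0,0,0.4],[0,0,0.4],[0,0,0.4],[0,0,0.4],[0,0,0.4]]}}

```text
clock: 8.4
ee_pos: [0.4268, -0.0299, 0.1723]
ee_rot: [179.8, 17.0, 16.0]
wrist_force: [-0.5, -0.2, -1.2]
grip_width: 0.254
grasp_force: 39.8
```

```bash
python3 - <<'E'
from h import *
from cell import env
o=st();go(*ontray(172,-3,2.,58.5));go(*ontray(45,-3,2.,58.5))
P=[env.capture(n) for n in("scene","top")]
A=R.from_euler('xyz',o["ee_rot"],degrees=True).as_matrix(); T=np.c_[A[:,0],-A[:,1],-A[:,2]]; t=o["ee_pos"]-T[:,2]*.0585
out=[]
for p in P:
    im=cv2.resize(p["pixels"],None,fx=4,fy=4,interpolation=cv2.INTER_CUBIC)
    for q in SCR: cv2.polylines(im,[cv2.convexHull(((proj(p,q@T.T+t)+.5)*4).astype(np.int32))],1,(255,0,255),1)
    c=proj(p,t[None]+[0.02,0,.0])[0]*4; a,b=np.clip((c-[240,350]).astype(int),0,None)
    out.append(cv2.resize(np.clip(im[b:b+600,a:a+480]*1.6,0,255).astype(np.uint8),(400,500)))
cv2.imwrite("pics/down.png",np.hstack(out))
E
```

```text
{'clock': np.float64(8.4), 'joint_pos': array([ 1.20000e-02,  2.56500e+01, -8.38900e+00,  1.21164e+02,
        7.96100e+00,  5.06150e+01, -8.80070e+01]), 'ee_pos': array([ 0.427, -0.03 ,  0.172]), 'ee_rot': array([179.796,  17.04 ,  16.044]), 'wrist_force': array([-0.523, -0.193, -1.226]), 'grasp_force': np.float64(39.825), 'grip_width': np.float64(0.254)}
dpos [ 2.2 -0.1  2. ] dr [ 0.19 -0.15 -0.05]
dpos [129.2  -0.2   2.3] dr [ 0.19 -0.15 -0.05]
```

View pics/down.png

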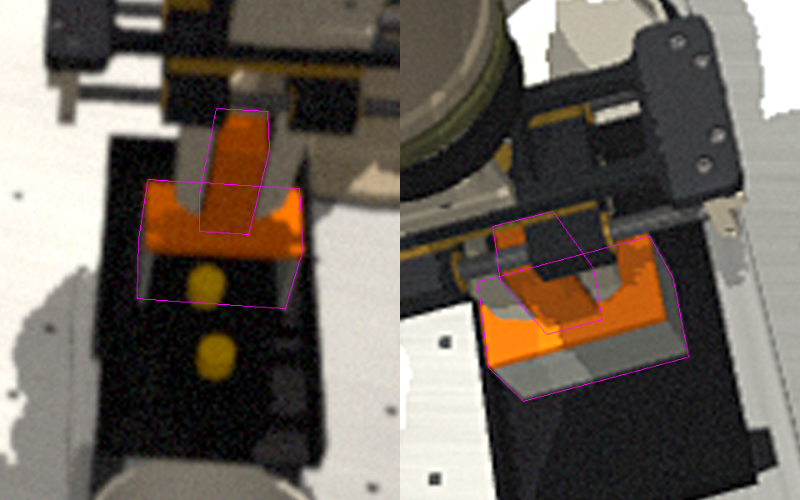

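Puck b (205,287 in the left crop) is inside the guards and puck a is ahead of them. There's no contact. Now I'll sweep.

Call:
{"name": "send_rows", "arguments": {"fingers": [1,1,1,1,1,1,1,1,1,1], "delta_pos": [[2,0,1.5],[6,0,1.5],[11,0,1.5],[16,0,1.5],[21,0,1.5],[26,0,1.5],[31,0,1.5],[36,0,1.5],[41,0,1.5],[46,0,1.5]], "dr": [[0,0,0],[0,0,0],[0,0,0],[0,0,0],[0,0,0],[0,0,0],[0,0,0],[0,0,0],[0,0,0],[0,0,0]]}}

```text
clock: 9.33
ee_pos: [0.4691, -0.0177, 0.1574]
ee_rot: [179.8, 17.0, 16.0]
wrist_force: [0.3, 0.2, -2.1]
grip_width: 0.255
grasp_force: 39.8
```

```bash
python3 - <<'E'
from h import *
o=st();go(*ontray(45,-3,2.,58.5))
E
```

```text
{'clock': np.float64(9.333), 'joint_pos': array([ -1.101,  29.291,  -8.203, 116.586,   8.053,  51.597, -88.755]), 'ee_pos': array([ 0.469, -0.018,  0.157]), 'ee_rot': array([179.795,  17.031,  16.037]), 'wrist_force': array([ 0.294,  0.159, -2.141]), 'grasp_force': np.float64(39.825), 'grip_width': np.float64(0.255)}
dpos [82.7 -0.2  1. ] dr [ 0.19 -0.16 -0.06]
```

Call:
{"name": "send_rows", "arguments": {"fingers": [1,1,1,1,1,1,1,1,1,1], "delta_pos": [[5,0,0],[10,0,0],[15,0,0],[20,0,0],[25,0,0],[30,0,0],[35,0,0],[40,0,0],[45,0,0],[50,0,0]], "dr": [[0,0,0],[0,0,0],[0,0,0],[0,0,0],[0,0,0],[0,0,0],[0,0,0],[0,0,0],[0,0,0],[0,0,0]]}}

```text
clock: 10.17
ee_pos: [0.5151, -0.0045, 0.1428]
ee_rot: [179.8, 17.0, 16.0]
wrist_force: [-0.0, 0.0, -2.3]
grip_width: 0.255
grasp_force: 39.8
```

Call:
{"name": "send_rows", "arguments": {"fingers": [1,1,1,1,1,1,1,1,1,1], "delta_pos": [[4,0,0],[8,0,0],[12,0,0],[16,0,0],[20,0,0],[24,0,0],[28,0,0],[33,0,0],[36,0,0],[36,0,0]], "dr": [[0,0,0],[0,0,0],[0,0,0],[0,0,0],[0,0,0],[0,0,0],[0,0,0],[0,0,0],[0,0,0],[0,0,0]]}}

```text
clock: 11.0
ee_pos: [0.5484, 0.0051, 0.1321]
ee_rot: [179.8, 17.0, 16.0]
wrist_force: [-0.2, -0.8, -1.7]
grip_width: 0.256
grasp_force: 39.8
```

```bash
python3 - <<'E'
from h import *
from cell import env
o=st();go(*ontray(45,-3,2.,58.5))
out=[]
for n in("scene","top"):
    p=env.capture(n)
    im=cv2.resize(p["pixels"],None,fx=4,fy=4,interpolation=cv2.INTER_CUBIC)
    c=proj(p,np.array([[TX-.01,TY,.05]]))[0]*4; a,b=np.clip((c-[240,300]).astype(int),0,None)
    out.append(cv2.resize(np.clip(im[b:b+600,a:a+480]*1.6,0,255).astype(np.uint8),(400,500)))
cv2.imwrite("pics/swept.png",np.hstack(out))
E
```

```text
{'clock': np.float64(11.0), 'joint_pos': array([ -2.891,  35.699,  -7.837, 107.163,   8.035,  54.635, -89.517]), 'ee_pos': array([0.548, 0.005, 0.132]), 'ee_rot': array([179.798,  17.009,  16.048]), 'wrist_force': array([-0.222, -0.837, -1.663]), 'grasp_force': np.float64(39.825), 'grip_width': np.float64(0.256)}
dpos [-3.5 -0.2  1. ] dr [ 0.19 -0.18 -0.05]
```

View pics/swept.png

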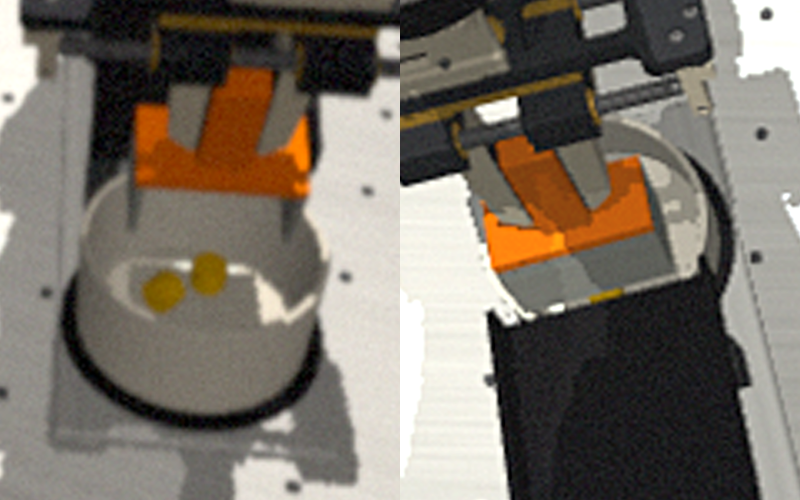

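Both pucks are in the cup (left crop: 163,292 and 208,272). I'll let them settle, then lift away along the tool axis.

Call:
{"name": "send_rows", "arguments": {"fingers": [1,1,1,1,1,1,1,1,1,1], "delta_pos": [[2,0,0],[2,0,0],[2,0,0],[2,0,0],[2,0,-10],[2,0,-30],[2,0,-60],[2,0,-90],[2,0,-120],[2,0,-120]], "dr": [[0,0,0],[0,0,0],[0,0,0],[0,0,0],[0,0,0],[0,0,0],[0,0,0],[0,0,0],[0,0,0],[0,0,0]]}}

```text
clock: 11.93
ee_pos: [0.587, 0.0165, 0.2525]
ee_rot: [179.7, 16.5, 16.0]
wrist_force: [1.3, -0.4, -1.6]
grip_width: 0.255
grasp_force: 39.8
```

```bash
python3 - <<'E'
from h import *
from cell import env
o=st();go([.60,-.2,.255],down(16.1)); go([.62,-.2,.255],down(-20))
out=[]
for n in("scene","top"):
    p=env.capture(n)
    for r in env.regions_of(p,"puck_a"):
        ys,xs=np.nonzero(r["mask"]);X=hit(p,(xs.mean(),ys.mean()),np.array([0,0,1.]),.02);print(n,r["confidence"],X.round(3),np.hypot(*(X[:2]-[TX,TY])).round(3))
    im=cv2.resize(p["pixels"],None,fx=4,fy=4,interpolation=cv2.INTER_CUBIC)
    c=proj(p,np.array([[TX-.01,TY,.05]]))[0]*4; a,b=np.clip((c-[240,300]).astype(int),0,None)
    out.append(cv2.resize(np.clip(im[b:b+600,a:a+480]*1.6,0,255).astype(np.uint8),(400,500)))
cv2.imwrite("pics/cup.png",np.hstack(out))
E
```

```text
{'clock': np.float64(11.933), 'joint_pos': array([ -3.259,  30.326,  -8.158,  96.408,   6.205,  70.093, -87.801]), 'ee_pos': array([0.587, 0.017, 0.252]), 'ee_rot': array([179.727,  16.491,  16.029]), 'wrist_force': array([ 1.334, -0.415, -1.637]), 'grasp_force': np.float64(39.825), 'grip_width': np.float64(0.255)}
dpos [-46.  211.6  12. ] dr [ 0.26 16.49 -0.03]
dpos [-27.6 217.2   6.6] dr [ 5.45 15.86 35.82]
scene 0.4 [ 0.546 -0.012  0.02 ] 0.016
top 0.57 [0.529 0.008 0.02 ] 0.023
top 0.54 [ 0.549 -0.011  0.02 ] 0.015
top 0.36 [ 0.432 -0.026  0.02 ] 0.123
```

View pics/cup.png

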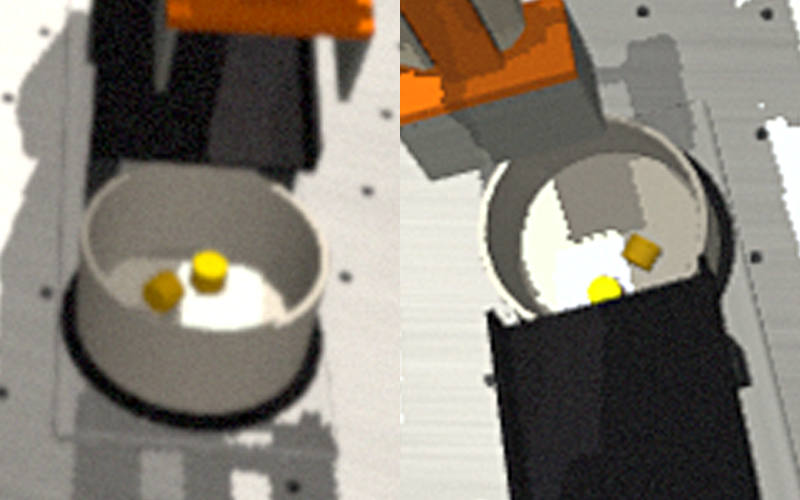

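Call:
{"name": "send_rows", "arguments": {"fingers": [1,1,1,1,1,1,1,1,1,1], "delta_pos": [[-3,25,1],[-6,50,2],[-9,75,3],[-12,100,4],[-15,125,5],[-18,150,6],[-21,175,7],[-24,200,7],[-27,217,7],[-27,217,7]], "dr": [[0.8,2.4,5],[1.6,4.8,10],[2.4,7,16],[3,9,20],[3.8,11,25],[4.5,13,30],[5.4,15.8,35.8],[5.4,15.8,35.8],[5.4,15.8,35.8],[5.4,15.8,35.8]]}}

```text
clock: 12.97
ee_pos: [0.615, -0.2056, 0.2473]
ee_rot: [179.5, 0.6, -20.3]
wrist_force: [0.7, -0.9, -1.9]
grip_width: 0.257
grasp_force: 39.8
```

```bash
python3 - <<'E'
from h import *
o=st();go([.611,-.23,.255],down(-15.5));go([.611,-.23,.0605],down(-15.5))
E
```

```text
{'clock': np.float64(12.967), 'joint_pos': array([ 12.137,  27.596,   1.688, 100.165,  -0.472,  52.913, -96.377]), 'ee_pos': array([ 0.615, -0.206,  0.247]), 'ee_rot': array([179.521,   0.611, -20.303]), 'wrist_force': array([ 0.676, -0.873, -1.877]), 'grasp_force': np.float64(39.824), 'grip_width': np.float64(0.257)}
dpos [ 4.6 24.3 -7.6] dr [ 0.45  0.63 -4.8 ]
dpos [  6.7  22.7 186.9] dr [ 0.45  0.63 -4.8 ]
```

Call:
{"name": "send_rows", "arguments": {"fingers": [1,1,1,1,1,1,1,1,1,1], "delta_pos": [[5,23,0],[5,23,30],[6,23,60],[6,23,90],[6,23,120],[6,23,145],[7,23,163],[7,23,170],[7,23,175],[7,23,175]], "dr": [[0.45,0.6,-4.8],[0.45,0.6,-4.8],[0.45,0.6,-4.8],[0.45,0.6,-4.8],[0.45,0.6,-4.8],[0.45,0.6,-4.8],[0.45,0.6,-4.8],[0.45,0.6,-4.8],[0.45,0.6,-4.8],[0.45,0.6,-4.8]]}}

```text
clock: 13.8
ee_pos: [0.6129, -0.2246, 0.0727]
ee_rot: [-179.8, 0.0, -15.2]
wrist_force: [0.0, 0.8, -1.8]
grip_width: 0.261
grasp_force: 39.8
```

```bash
python3 - <<'E'
from h import *
o=st();go([.611,-.23,.059],down(-15.5))
E
```

```text
{'clock': np.float64(13.8), 'joint_pos': array([ 15.486,  39.397,  -0.401, 107.728,   0.18 ,  32.905, -90.149]), 'ee_pos': array([ 0.613, -0.225,  0.073]), 'ee_rot': array([-1.79843e+02,  2.90000e-02, -1.51730e+01]), 'wrist_force': array([ 0.049,  0.808, -1.837]), 'grasp_force': np.float64(39.825), 'grip_width': np.float64(0.261)}
dpos [-0.4  5.8 13.6] dr [-0.16  0.03  0.33]
```

Call:
{"name": "send_rows", "arguments": {"fingers": [1,1,1,1,1,1,1,1], "delta_pos": [[0,3,3],[0,3,6],[0,3,8],[0,3,10],[0,3,11.5],[0,3,12.5],[0,3,13.5],[0,3,13.5]], "dr": [[0,0,0],[0,0,0],[0,0,0],[0,0,0],[0,0,0],[0,0,0],[0,0,0],[0,0,0]]}}

```text
clock: 14.47
ee_pos: [0.6127, -0.2279, 0.06]
ee_rot: [-179.9, -0.1, -15.2]
wrist_force: [-0.6, -0.6, -1.9]
grip_width: 0.256
grasp_force: 39.8
```

Call:
{"name": "send_rows", "arguments": {"fingers": [1,1,1,1], "delta_pos": [[0,0,0.7],[0,0,1.3],[0,0,1.8],[0,0,1.8]], "dr": [[0,0,0],[0,0,0],[0,0,0],[0,0,0]]}}

```text
clock: 14.8
ee_pos: [0.6129, -0.228, 0.0586]
ee_rot: [-179.9, -0.1, -15.2]
wrist_force: [-0.7, 1.3, 1.9]
grip_width: 0.257
grasp_force: 39.8
```

Call:
{"name": "send_rows", "arguments": {"fingers": [0.3,0,-0.3,-0.6,-1,-1,-1,-1,-1,-1], "delta_pos": [[0,0,0],[0,0,0],[0,0,0],[0,0,0],[0,0,0],[0,0,0],[0,0,0],[0,0,0],[0,0,0],[0,0,0]], "dr": [[0,0,0],[0,0,0],[0,0,0],[0,0,0],[0,0,0],[0,0,0],[0,0,0],[0,0,0],[0,0,0],[0,0,0]]}}

```text
clock: 15.63
ee_pos: [0.6128, -0.228, 0.0583]
ee_rot: [-179.9, -0.1, -15.2]
wrist_force: [0.6, -0.1, 0.3]
grip_width: 0.921
grasp_force: 0.0
```

Call:
{"name": "send_rows", "arguments": {"fingers": [-1,-1,-1,-1,-1,-1,-1,-1,-1,-1], "delta_pos": [[0,0,-10],[0,0,-30],[0,0,-60],[0,0,-95],[0,0,-130],[0,0,-165],[0,0,-190],[0,0,-200],[0,0,-200],[0,0,-200]], "dr": [[0,0,0],[0,0,0],[0,0,0],[0,0,0],[0,0,0],[0,0,0],[0,0,0],[0,0,0],[0,0,0],[0,0,0]]}}

```text
clock: 16.47
ee_pos: [0.612, -0.2282, 0.2581]
ee_rot: [-179.9, -0.1, -15.2]
wrist_force: [0.5, 0.5, -1.1]
grip_width: 1.001
grasp_force: 0.0
```

```bash
python3 - <<'E'
from h import *
from cell import env
o=st()
p=env.capture("scene");cv2.imwrite("pics/end.png",np.clip(p["pixels"]*1.5,0,255).astype(np.uint8))
E
```

```text
{'clock': np.float64(16.467), 'joint_pos': array([ 1.5521e+01,  2.7051e+01,  4.7000e-02,  9.9326e+01, -2.1300e-01,
        5.3534e+01, -8.9495e+01]), 'ee_pos': array([ 0.612, -0.228,  0.258]), 'ee_rot': array([-1.79851e+02, -9.10000e-02, -1.51850e+01]), 'wrist_force': array([ 0.523,  0.488, -1.077]), 'grasp_force': np.float64(0.0), 'grip_width': np.float64(1.001)}
```

View pics/end.png

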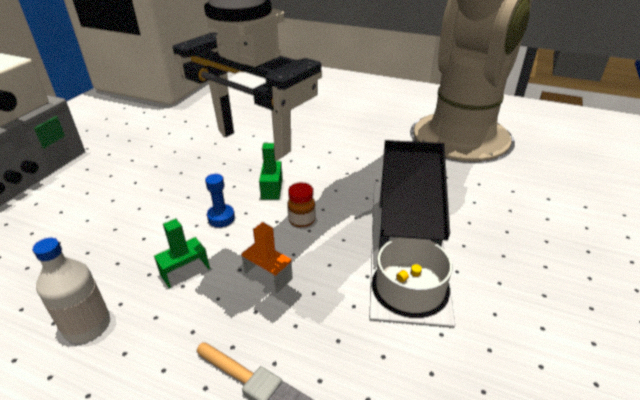

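The scraper is standing upright and released at (266,258), both pucks lie in the cup at (403,276) and (417,270), and the gripper is clear.

```bash
python3 -c "
from cell import env
print(env.sign_off())"
```

```text
the job is handed in; nothing more can be done
None
```

I swept both pucks into the cup and stood the scraper upright on the bench, released and clear of the cup and tray; the job is handed in at about 16.5 s, and sign-off returned no verdict.

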